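# Put the reagents and the sealing paddle into their fitted places

## Robot

A 7-joint arm with a two-finger parallel gripper is mounted at the origin on a cart in front of the work surface, level with it; the furniture and walls round the work are solid. World frame = base frame: x ahead of the robot, y to its left, z up, the work surface at z = 0. Lengths are in m, angles in rad, forces in N, time in s.
With the tool pointing down it reaches from about 0.425 to 0.95 m from the base axis. Payload 16.7 kg.
Tool frame: the origin (TCP) lies midway between the tips of the shut fingers; the grasp point (between the pads) lies 19 mm behind it; z points along the fingers, y is the line along which they close (so a half turn about z gives the same grasp; the last joint's range is limited). The gripper opens to 94 mm and grips with 3 to 60 N. Pads are 16 mm wide; open, the fingers measure 119 mm over their backs; the gripper's body (75 mm by 177 mm) begins 78 mm behind the grasp point.
Start: joints at [1.131, 0.426, 0.074, 1.606, -0.034, 1.111, -0.067], TCP at [0.193, -0.647, 0.184] pointing down, gripper open.
Joint ranges: [-2.85, 2.85], [-0.5, 2.14], [-1.23, 1.37], [0.21, 2.46], [-1.02, 4.16], [0.16, 2.05], [-2.73, 2.73]. Speed limits (rad/s): [1.89, 1.89, 2.39, 2.39, 3.01, 3.01, 3.01].

## Interface

Orientations are given as a unit quaternion [x, y, z, w].
In Python, from bench import manip, imaging gives the robot as it stands. The module is installed in compiled form; this text tells all that it offers.
- The arm moves only by the tool creep_tool, called after "Request:" as name(argument=value, ...) on one line, values as JSON. Schema: {"type":"object","properties":{"rows":{"type":"object","properties":{"ax":{"type":"array","items":{"type":"number"},"minItems":1,"maxItems":10},"ay":{"type":"array","items":{"type":"number"},"minItems":1,"maxItems":10},"az":{"type":"array","items":{"type":"number"},"minItems":1,"maxItems":10},"tx":{"type":"array","items":{"type":"number"},"minItems":1,"maxItems":10},"ty":{"type":"array","items":{"type":"number"},"minItems":1,"maxItems":10},"tz":{"type":"array","items":{"type":"number"},"minItems":1,"maxItems":10},"jaw":{"type":"array","items":{"type":"number"},"minItems":1,"maxItems":10}},"additionalProperties":false,"required":["ax","ay","az","tx","ty","tz","jaw"]},"only":{"type":"string"},"quiet":{"type":"boolean"},"lines":{"type":"string"}},"required":["rows"],"additionalProperties":false}. rows is an object with one list for each field, all of the same length, 1 to 10, a row being the entries at one place: ax, ay, az (a rotation vector in parts of the range, where 1.0 means pi rad), tx, ty, tz (the shift in a scale on which 1.0 is 0.5 m), jaw (the finger opening in m); each row is the pose to reach, as a shift and turn from the pose commanded when the call began, along the tool's axes at that moment; what a row does not reach only later rows make up. A row lasts 1/10 s, in which the tool goes at most 0.05 m and 0.15 rad, less where a joint would pass 70% of its speed; a pose out of reach is approached as far as the arm can. The fingers move at their own pace and stop on an object; the grip force is fixed at half the most. Time passes only in rows, so rows that do not move let the fingers close. The tool returns the time, the measured TCP pose, the force, the opening and the grip force at its end. only (a regular expression) keeps the lines of the reply that match it, lines (a string "A,B") keeps lines A to B, and quiet returns only ok. No shift or turn number may pass 1 either way. Input that does not fit is refused with a message, and nothing moves.
- manip.observe(): the state, without advancing time (a new reading comes with each control period).
- imaging.read_camera(name): name is "scene" or "top" or "wrist"; returns (picture, depth): 384x512x3 uint8, blue, green, red; 384x512 float32, m along the optical axis (not along the pixel's ray), 0 where there is no reading.
- imaging.camera_model(name): a dict with "fx", "fy", "cx", "cy" (pixels), "position" and "rotation" of the camera in the world; the wrist camera has in their place "hand_eye" (4x4, takes a point from camera to tool coordinates, whose origin is the TCP and whose axes are the flange's). Camera axes: x right, y up, looking along -z (the intrinsics and any distortion apply to the point x, -y, -z); pixel columns grow to the right and rows downward; lengths in m; the calibration is good to about 2 mm. A picture is of the moment at which its call begins: read the wrist's pose just before it. camera_model takes no time and is no camera call.
- manip.job_done(): hands the job in; it is judged then, once.
The state is a dict: "t": time; "joints": joint angles; "joint_vel": joint speeds; "joint_torque": joint torques, N m; "ee_pos": TCP position; "tcp_rot": TCP orientation; "contact_force": force on the tool from outside, world axes, zero at the start; "torque": the same for the moment, N m; "finger_gap": finger opening in m; "grip_force": force on a finger pad.
Only numpy, scipy, OpenCV 4.12 (cv2) and the standard library are available. Lean on these libraries where they do the work, as an engineer would, in place of code of your own. Each camera call takes 0.05 s, during which the arm holds its last target. There are 200 camera calls.

## Task

Clear up the bench: stand each of the three bottles upright in the round seat that fits its size, the largest bottle in the largest seat and so on, and lay the sealing paddle flat, rib up, in the oblong tray. Everything must rest on the floor of its place, not on a rim; do not knock over any bottle, and leave the flat white well plate and the petri dish where they lie.

Things in the scene. Friction and masses are not known exactly. Their poses are not given: they have to be found in the camera images.
- amber_bottle: Brown (amber) reagent bottle, the largest of the three bottles: round, body 62 mm diameter, 130 mm tall, black screw cap 33 mm diameter between heights 109 and 130 mm, straight-sided between heights 5 and 80 mm, then a shoulder narrowing to the neck; about 0.24 kg. Origin: centre of its underside, z up its axis. Stands upright.
- white_bottle: White plastic reagent bottle with a white cap, the middle-sized of the three: round, body 52 mm diameter (straight-sided between heights 5 and 70 mm), 115 mm tall, cap 33 mm diameter between heights 97 and 115 mm; about 0.15 kg. Origin: centre of its underside, z up its axis. Stands upright.
- little_bottle: Small white bottle with a green cap, the smallest of the three: round, body 36 mm diameter (straight-sided between heights 5 and 43 mm), 70 mm tall, cap 25 mm diameter between heights 59 and 70 mm; about 0.05 kg. Origin: centre of its underside, z up its axis. Stands upright.
- paddle: Black plate-seal paddle, lying flat, rib up: slab 90 x 50 mm, 9 mm thick; the rib on it, 14 mm wide and 6 mm high (heights 9 to 15 mm), runs along the middle from x = -25 to +45 mm and is its grip (in the tray there is no room for fingers beside the slab). About 0.03 kg. Origin: centre of its underside; x along the 90 mm length, y across, z up.
- seat_large: Large round bottle seat, a grey plastic ring on a flange with a black rubber floor, screwed to the worktop: inside diameter 76 mm, outside 82 mm, flange 96 mm; rim 16 mm and floor 5 mm above the worktop. It fits the amber bottle (62 mm). Origin: on its axis at worktop height, z up.
- seat_medium: Medium round bottle seat, a grey plastic ring on a flange with a black rubber floor, screwed to the worktop: inside diameter 66 mm, outside 72 mm, flange 86 mm; rim 16 mm and floor 5 mm above the worktop. It fits the middle-sized white bottle (52 mm). Origin: on its axis at worktop height, z up.
- seat_small: Small round bottle seat, a grey plastic ring on a flange with a black rubber floor, screwed to the worktop: inside diameter 50 mm, outside 56 mm, flange 70 mm; rim 16 mm and floor 5 mm above the worktop. It fits the little green-capped bottle (36 mm). Origin: on its axis at worktop height, z up.
- tray: Oblong open tray for the sealing paddle, grey plastic walls with a black rubber floor, screwed to the worktop: inside 106 x 66 mm, walls 3 mm thick, base flange 126 x 86 mm; rim 11 mm and floor 5 mm above the worktop. Origin: its centre at worktop height; x along the 106 mm length, z up.
- plate: Bystander: flat white sealed 96-well plate, 128 x 86 mm, 15 mm high, lying at the left beside the big beige machine. Origin: centre of its underside. Leave it where it lies.
- dish: Bystander: round petri dish, 90 mm diameter, 16 mm high, lying at the right in front of the sharps bin (the tall yellow bin on the worktop, 0.2 m high). Origin: centre of its underside. Leave it where it lies.
There are look-alikes about, which are no part of the job. Leave any green look-alike of the amber_bottle alone. What is shaped like the seat_medium but brown is not meant.

How it is judged:
By the outcome, as a careful person would: the job done as asked, in the order asked, and still so for the second after the job is handed in, with the robot touching nothing.
It also fails if it takes over 122 s, if anything falls off the work surface, if the arm or the gripper's body presses on something with over 40 N, if the wrist force passes 120 N, or if a joint passes its speed limit or range.

## Working session

There is one attempt and no reset: what is moved stays moved. The work goes in short steps, Python scripts to look and compute and a tool call to move; the robot and the scene stay as the last step left them, time stands still between calls to the robot, and variables do not carry over. Pictures are saved under pics/ and viewed, at most 14 in all, crops included, and the job is handed in when it is done.

```bash
mkdir -p pics; python3 - <<'E'
from bench import manip, imaging
import cv2,numpy as np
print(manip.observe())
for n in("scene","top"):
    p,d=imaging.read_camera(n); cv2.imwrite(f"pics/{n}0.png",cv2.resize(p,(768,576))if 0 else p); np.savez(f"{n}0.npz",p=p,d=d)
    print(n,imaging.camera_model(n))
print(imaging.camera_model("wrist"))
E
```

```text
{'t': 0.0, 'joints': array([ 1.13149232,  0.4267094 ,  0.07382972,  1.60659535, -0.03409469,
        1.11078677, -0.06711733]), 'joint_vel': array([-6.47493622e-05,  1.16971612e-03,  9.15675893e-04, -9.40944843e-04,
        4.68832027e-04, -1.97334841e-03,  4.97268802e-04]), 'joint_torque': array([-1.99790957e-04, -9.35818577e+01,  3.66623461e+00, -4.54192400e+01,
       -4.89309488e-02,  2.00986461e-02,  1.63368900e-04]), 'ee_pos': array([ 0.19274185, -0.64642295,  0.18379522]), 'tcp_rot': array([ 9.89521819e-01,  1.44382078e-01, -1.31920101e-04, -6.05920675e-04]), 'contact_force': array([ 0.33022457, -0.46964926, -0.36718927]), 'torque': array([-0.01410839, -0.03468438, -0.03361959]), 'grip_force': 0.0, 'finger_gap': 0.09407410432200046}
scene {'fx': 353.2584378332786, 'fy': 353.2584378332786, 'cx': 249.70887406458002, 'cy': 194.78726184845243, 'position': array([0.11574468, 0.47879733, 0.87383552]), 'rotation': array([-0.12784635,  0.30646132,  0.87944223, -0.34105445])}
top {'fx': 426.42463560836256, 'fy': 426.42463560836256, 'cx': 258.39807270280625, 'cy': 188.99622262377613, 'position': array([0.50063276, 0.017319  , 1.22301972]), 'rotation': array([-0.01365001,  0.02595461,  0.71623477, -0.69724299])}
{'fx': 336.15782543546385, 'fy': 336.15782543546385, 'cx': 255.70276896711445, 'cy': 198.76913671994518, 'hand_eye': array([[-3.82805778e-04,  9.59298002e-01,  2.82395460e-01,
         8.23633405e-02],
       [ 9.99999927e-01,  3.73081655e-04,  8.82070257e-05,
        -1.56549954e-04],
       [-2.07397421e-05,  2.82395473e-01, -9.59298075e-01,
        -2.00228495e-01],
       [ 0.00000000e+00,  0.00000000e+00,  0.00000000e+00,
         1.00000000e+00]])}
```

```bash
python3 - <<'E'
import cv2,numpy as np
p=np.load("top0.npz")["p"]; cv2.imwrite("pics/t1.png",cv2.resize(p,(768,576)))
E
```

```text
(no output)
```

View pics/t1.png

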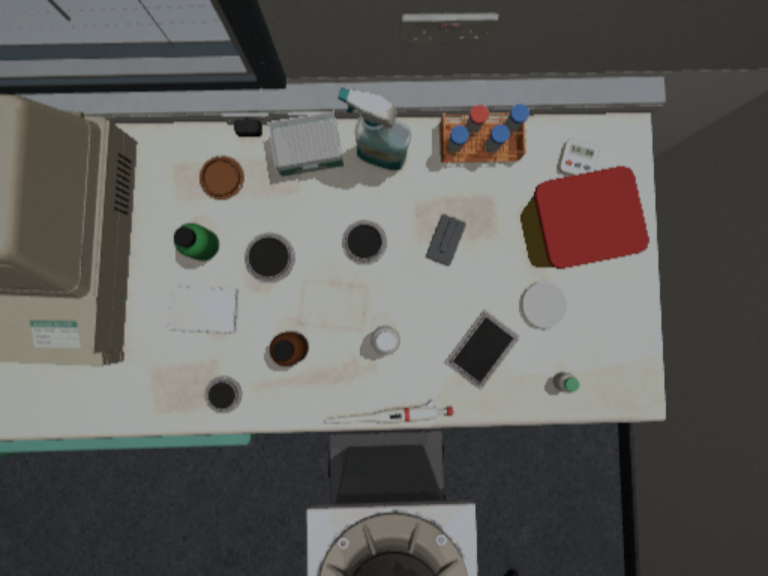

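View pics/scene0.png

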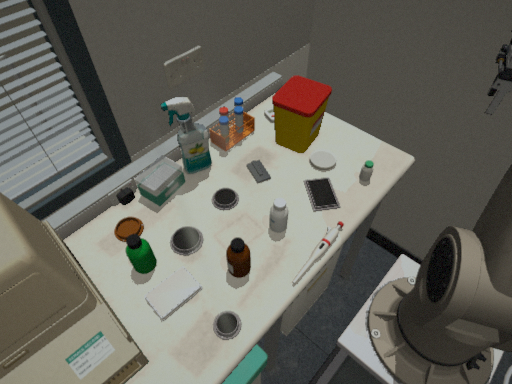

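The top view (in 768x576 px) shows:
- **Bottles:** amber at (283,350), white at (385,341), little green-cap at (570,384).
- **Paddle and tray:** paddle at (446,240), tray at (482,349).
- **Seats:** large at (269,257), medium at (364,242), small at (221,394).
- **Leave alone:** brown look-alike seat at (221,178), green bottle at (195,240).

The scene view agrees with this.

```bash
cat > h.py <<'E'
import numpy as np,cv2
from scipy.spatial.transform import Rotation as R
from bench import manip,imaging
def cloud(n,d,pose=None):
    m=imaging.camera_model(n); v,u=np.mgrid[:384,:512]
    P=np.stack([(u-m["cx"])/m["fx"]*d,-(v-m["cy"])/m["fy"]*d,-d],-1)
    if n=="wrist":
        H=m["hand_eye"]; P=P@H[:3,:3].T+H[:3,3]
        return P@R.from_quat(pose[1]).as_matrix().T+pose[0]
    return P@R.from_quat(m["rotation"]).as_matrix().T+m["position"]
def wrist():
    s=manip.observe(); p,d=imaging.read_camera("wrist")
    return p,d,cloud("wrist",d,(s["ee_pos"],s["tcp_rot"]))
def delta(target,yaw=None):
    "shift (tool axes, as commanded by measured pose) to world target"
    s=manip.observe(); return R.from_quat(s["tcp_rot"]).inv().apply(np.array(target)-s["ee_pos"])
E
python3 - <<'E'
from h import *
z=np.load("top0.npz");p,d=z["p"],z["d"]; W=cloud("top",d)
px=lambda u,v:W[int(v*2/3),int(u*2/3)]
print("table z",[px(*q).round(4) for q in((330,300),(620,350),(250,330),(400,180))])
def sel(name,u,v,lo,hi,r):
    c=px(u,v)[:2]
    for _ in range(5):
        m=(np.hypot(*(W[...,:2]-c).transpose(2,0,1))<r)&(W[...,2]>lo)&(W[...,2]<hi)&(d>0)
        Q=W[m]; (x,y),rad=cv2.minEnclosingCircle(Q[:,:2].astype(np.float32)); c=Q[:,:2].mean(0)
    # circle lsq
    print(name,m.sum(),"mean",c.round(4),"encl",round(x,4),round(y,4),round(rad,4),"z",np.median(Q[:,2]).round(4))
    return Q
sel("amber",283,350,.122,.14,.03);sel("white",385,341,.108,.122,.03);sel("little",570,384,.063,.077,.025)
sel("L",269,257,.011,.022,.055);sel("M",364,242,.011,.022,.05);sel("S",221,394,.011,.022,.045)
for n,u,v,lo,hi,r in(("paddle",446,240,.005,.02,.08),("rib",446,240,.0125,.02,.05),("tray",482,349,.008,.02,.09)):
    Q=sel(n,u,v,lo,hi,r)
    print(cv2.minAreaRect((Q[:,:2]*1000).astype(np.float32)))
E
```

```text
table z [array([ 0.5403,  0.1061, -0.002 ]), array([ 4.306e-01, -4.457e-01, -2.000e-04]), array([ 0.4874,  0.2612, -0.0017]), array([ 0.7681, -0.0323,  0.0027])]
amber 142 mean [0.4549 0.1789] encl 0.4553 0.1791 0.017 z 0.1297
white 134 mean [0.4651 0.0037] encl 0.4652 0.0035 0.0169 z 0.1145
little 75 mean [ 0.3764 -0.3299] encl 0.3765 -0.3304 0.013 z 0.0691
L 106 mean [0.6255 0.2188] encl 0.6268 0.2194 0.0409 z 0.016
M 91 mean [0.6508 0.0367] encl 0.6538 0.0384 0.0383 z 0.0161
S 82 mean [0.3692 0.3119] encl 0.3682 0.3109 0.0291 z 0.0151
paddle 553 mean [ 0.6524 -0.1184] encl 0.6568 -0.1204 0.077 z 0.0097
((657.9840087890625, -120.37458801269531), (147.80282592773438, 134.364013671875), 58.19364929199219)
rib 124 mean [ 0.6612 -0.1209] encl 0.6582 -0.116 0.0394 z 0.0148
((656.3991088867188, -119.98448181152344), (44.636512756347656, 78.59756469726562), 65.14659881591797)
tray 216 mean [ 0.4442 -0.1808] encl 0.4403 -0.1821 0.0664 z 0.0097
((442.7740783691406, -181.62857055664062), (81.92240905761719, 119.94847869873047), 52.797698974609375)
```

```bash
python3 - <<'E'
from h import *
from scipy.optimize import least_squares
z=np.load("top0.npz");p,d=z["p"],z["d"]; W=cloud("top",d)
m=imaging.camera_model("top");Rm=R.from_quat(m["rotation"]).as_matrix()
def ray(uv,h):
    uv=np.atleast_2d(uv); D=np.c_[(uv[:,0]-m["cx"])/m["fx"],-(uv[:,1]-m["cy"])/m["fy"],-np.ones(len(uv))]@Rm.T
    return m["position"]+D*((h-m["position"][2])/D[:,2])[:,None]
for n,c,r in(("L",(.6255,.2188),.0395),("M",(.6508,.0367),.0345),("S",(.3692,.3119),.0265)):
    k=(abs(np.hypot(*(W[...,:2]-c).transpose(2,0,1))-r)<.008)&(W[...,2]>.011)&(W[...,2]<.022)
    Q=W[k]; f=least_squares(lambda q:np.hypot(Q[:,0]-q[0],Q[:,1]-q[1])-q[2],[*c,r],loss="soft_l1",f_scale=.002)
    print(n,f.x.round(4))
g=cv2.cvtColor(p,cv2.COLOR_BGR2GRAY)
for n,u,v,h,t in(("paddle",297,160,.009,110),("tray",321,233,.005,60),("L",179,171,.005,60),("M",243,161,.005,60),("S",147,263,.005,60)):
    b=np.zeros_like(g); s=slice(v-38,v+38),slice(u-38,u+38); b[s]=(g[s]<t)*255
    k,lab,st,ce=cv2.connectedComponentsWithStats(b); l=np.bincount(lab[s][26:50,26:50].ravel(),minlength=k); l[0]=0; i=l.argmax()
    cs=cv2.findContours((lab==i).astype(np.uint8),0,2)[0][0][:,0]
    X=(ray(cs,h)[:,:2]*1000).astype(np.float32); print(n,st[i],cv2.minAreaRect(X),ray(ce[i],h)[0].round(4))
I=lambda s:cv2.resize(s,None,fx=7,fy=7,interpolation=2)
cv2.imwrite("pics/c1.png",np.hstack([I(p[130:190,267:327]),I(p[200:260,290:345])[:420]]))
E
```

```text
L [0.6267 0.2195 0.0392]
M [0.6515 0.0382 0.0342]
S [0.37   0.3108 0.0262]
paddle [284 143  27  34 551] ((650.2318725585938, -116.51815795898438), (51.03467559814453, 91.68511962890625), 67.16425323486328) [ 0.6499 -0.1168  0.009 ]
tray [302 212  40  43 845] ((439.0455017089844, -181.81494140625), (64.93892669677734, 104.80121612548828), 50.973323822021484) [ 0.4389 -0.1818  0.005 ]
L [166 158  26  26 538] ((627.6473999023438, 222.138427734375), (71.30117797851562, 71.88270568847656), 88.94145965576172) [0.6265 0.2218 0.005 ]
M [232 150  23  22 397] ((651.7484741210938, 37.12166976928711), (63.125885009765625, 60.60790252685547), 88.57499694824219) [0.6514 0.0385 0.005 ]
S [139 255  18  17 239] ((367.8794250488281, 313.7253112792969), (47.9478759765625, 44.78372573852539), 88.34052276611328) [0.3675 0.3139 0.005 ]
```

View pics/c1.png

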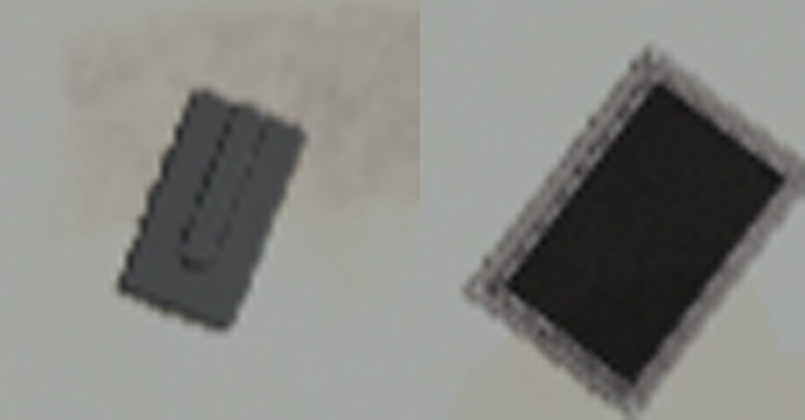

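```bash
cat > go.py <<'E'
import sys
from h import *
s=manip.observe(); T=R.from_quat(s["tcp_rot"]); X=T.as_matrix()[:,0]; yaw=np.degrees(np.arctan2(X[1],X[0]))
print("t",round(s["t"],2),"yaw",yaw.round(2),"q",s["joints"].round(2),"tilt",np.degrees(np.arccos(-T.as_matrix()[2,2])).round(2))
for a in sys.argv[1:]:
    v=[float(q) for q in a.split(",")]
    rz=-np.radians(v[3]-yaw) if len(v)>3 else 0
    print(a,"->",T.inv().apply(np.array(v[:3])-s["ee_pos"]).round(4),"rz",round(rz,3))
E
python3 go.py .36,-.35,.2 .48,-.1,.2 .4549,.1789,.2 .4549,.1789,.045
```

```text
t 0.1 yaw 16.61 q [ 1.13  0.43  0.07  1.61 -0.03  1.11 -0.07] tilt 0.06
.36,-.35,.2 -> [ 0.245  -0.2363 -0.0159] rz 0
.48,-.1,.2 -> [ 0.4314 -0.4416 -0.0157] rz 0
.4549,.1789,.2 -> [ 0.4871 -0.716  -0.0154] rz 0
.4549,.1789,.045 -> [ 0.4871 -0.7159  0.1396] rz 0
```

Units first: shifts go in shares of 0.5 m and turns go in shares of pi rad. So -0.442 m / 0.5 = -0.884, 0.245 m / 0.5 = 0.49.

Request:
creep_tool(rows={"ax": [0, 0, 0, 0, 0, 0, 0, 0, 0, 0], "ay": [0, 0, 0, 0, 0, 0, 0, 0, 0, 0], "az": [0, 0, 0, 0, 0, 0, 0, 0, 0, 0], "tx": [0.49, 0.49, 0.49, 0.49, 0.49, 0.49, 0.49, 0.862, 0.862, 0.862], "ty": [-0.472, -0.472, -0.472, -0.472, -0.472, -0.472, -0.472, -0.884, -0.884, -0.884], "tz": [-0.032, -0.032, -0.032, -0.032, -0.032, -0.032, -0.032, -0.032, -0.032, -0.032], "jaw": [0.094, 0.094, 0.094, 0.094, 0.094, 0.094, 0.094, 0.094, 0.094, 0.094]})

```text
t: 1.1
ee_pos: [0.4251, -0.2133, 0.2006]
tcp_rot: [0.99, 0.144, 0.0, 0.0]
contact_force: [1.1, -0.4, 0.3]
finger_gap: 0.094
grip_force: 0.0
```

```bash
python3 go.py .48,-.1,.2 .4549,.1789,.2
```

```text
t 1.1 yaw 16.59 q [ 0.55  0.09 -0.23  2.01  0.02  1.04 -0.98] tilt 0.01
.48,-.1,.2 -> [ 0.085  -0.093   0.0005] rz 0
.4549,.1789,.2 -> [ 0.1406 -0.3674  0.0005] rz 0
```

To row units: -0.367 m / 0.5 = -0.734, 0.141 m / 0.5 = 0.282.

Request:
creep_tool(rows={"ax": [0, 0, 0, 0, 0, 0, 0, 0, 0, 0], "ay": [0, 0, 0, 0, 0, 0, 0, 0, 0, 0], "az": [0, 0, 0, 0, 0, 0, 0, 0, 0, 0], "tx": [0.17, 0.17, 0.17, 0.282, 0.282, 0.282, 0.282, 0.282, 0.282, 0.282], "ty": [-0.186, -0.186, -0.186, -0.734, -0.734, -0.734, -0.734, -0.734, -0.734, -0.734], "tz": [0, 0, 0, 0, 0, 0, 0, 0, 0, 0], "jaw": [0.094, 0.094, 0.094, 0.094, 0.094, 0.094, 0.094, 0.094, 0.094, 0.094]})

```text
t: 2.1
ee_pos: [0.4539, 0.1811, 0.2005]
tcp_rot: [0.989, 0.147, -0.0, -0.001]
contact_force: [0.5, -1.8, 0.2]
finger_gap: 0.0942
grip_force: 0.0
```

```bash
python3 go.py .4549,.1789,.2 .4549,.1789,.045; python3 - <<'E'
from h import *
p,d,W=wrist(); cv2.imwrite("pics/w1.png",p)
k=(W[...,2]>.122)&(W[...,2]<.14)&(np.hypot(W[...,0]-.455,W[...,1]-.179)<.03); print(k.sum(),W[k].mean(0))
E
```

```text
t 2.1 yaw 16.93 q [ 0.03  0.15 -0.58  1.97  0.09  1.06 -1.87] tilt 0.08
.4549,.1789,.2 -> [0.0003 0.0024 0.0005] rz 0
.4549,.1789,.045 -> [0.0003 0.0026 0.1555] rz 0
1249 [0.45411276 0.17968529 0.12928093]
```

View pics/w1.png

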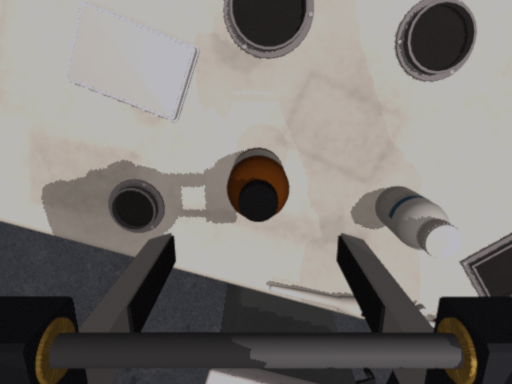

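The wrist view has the amber bottle's cap at (258,200), between the fingers. The small seat is at (135,205), the large one at (268,10) and the medium one at (436,38). All of these agree with the top view, so I'm descending and gripping.

To row units: 0.155 m / 0.5 = 0.31, 0.14 m / 0.5 = 0.28.

Request:
creep_tool(rows={"ax": [0, 0, 0, 0, 0, 0, 0, 0, 0, 0], "ay": [0, 0, 0, 0, 0, 0, 0, 0, 0, 0], "az": [0, 0, 0, 0, 0, 0, 0, 0, 0, 0], "tx": [0, 0, 0, 0, 0, 0, 0, 0, 0, 0], "ty": [0.002, 0.002, 0.002, 0.002, 0.002, 0.002, 0.002, 0.002, 0.002, 0.002], "tz": [0.1, 0.2, 0.28, 0.31, 0.31, 0.31, 0.31, 0.31, 0.31, 0.31], "jaw": [0.094, 0.094, 0.094, 0.094, 0.094, 0.05, 0.05, 0.05, 0.05, 0.05]})

```text
t: 3.15
ee_pos: [0.4557, 0.1762, 0.0462]
tcp_rot: [0.99, 0.144, 0.001, -0.0]
contact_force: [-0.8, 1.7, 6.8]
finger_gap: 0.0602
grip_force: 30.0
```

```bash
python3 go.py
```

```text
t 3.15 yaw 16.6 q [-0.04  0.35 -0.53  2.11  0.27  0.74 -2.03] tilt 0.08
```

To row units: -0.06 m / 0.5 = -0.12, -0.03 m / 0.5 = -0.06.

Request:
creep_tool(rows={"ax": [0, 0, 0], "ay": [0, 0, 0], "az": [0, 0, 0], "tx": [0, 0, 0], "ty": [0, 0, 0], "tz": [-0.06, -0.12, -0.12], "jaw": [0.05, 0.05, 0.05]})

```text
t: 3.45
ee_pos: [0.4571, 0.1766, 0.1087]
tcp_rot: [0.99, 0.144, 0.002, -0.0]
contact_force: [0.7, -0.1, -2.1]
finger_gap: 0.0606
grip_force: 30.0
```

```bash
python3 go.py .6267,.2200,.106 .6267,.2200,.0525
```

```text
t 3.45 yaw 16.6 q [-0.    0.26 -0.57  2.06  0.19  0.86 -1.96] tilt 0.28
.6267,.2200,.106 -> [0.175  0.0068 0.0036] rz 0
.6267,.2200,.0525 -> [0.1747 0.0068 0.0571] rz 0
```

To row units: 0.175 m / 0.5 = 0.35, 0.165 m / 0.5 = 0.33.

Request:
creep_tool(rows={"ax": [0, 0, 0, 0, 0, 0, 0, 0], "ay": [0, 0, 0, 0, 0, 0, 0, 0], "az": [0, 0, 0, 0, 0, 0, 0, 0], "tx": [0.06, 0.13, 0.2, 0.28, 0.33, 0.35, 0.35, 0.35], "ty": [0.002, 0.006, 0.008, 0.012, 0.014, 0.014, 0.014, 0.014], "tz": [0, 0, 0, 0, 0, 0, 0, 0], "jaw": [0.05, 0.05, 0.05, 0.05, 0.05, 0.05, 0.05, 0.05]})

```text
t: 4.25
ee_pos: [0.6238, 0.2189, 0.1049]
tcp_rot: [0.989, 0.145, -0.001, 0.0]
contact_force: [-0.3, -0.4, -2.5]
finger_gap: 0.0608
grip_force: 30.0
```

```bash
python3 go.py .6267,.2200,.0525; python3 - <<'E'
from h import *
p,d,W=wrist(); q,dt=imaging.read_camera("top"); cv2.imwrite("pics/w2.png",np.hstack([cv2.resize(p,(500,375)),cv2.resize(q[120:220,130:230],(300,375)[:2])]))
E
```

```text
t 4.25 yaw 16.63 q [-0.07  0.53 -0.5   1.68  0.29  1.01 -1.95] tilt 0.08
.6267,.2200,.0525 -> [ 0.0032 -0.0003  0.0524] rz 0
```

View pics/w2.png

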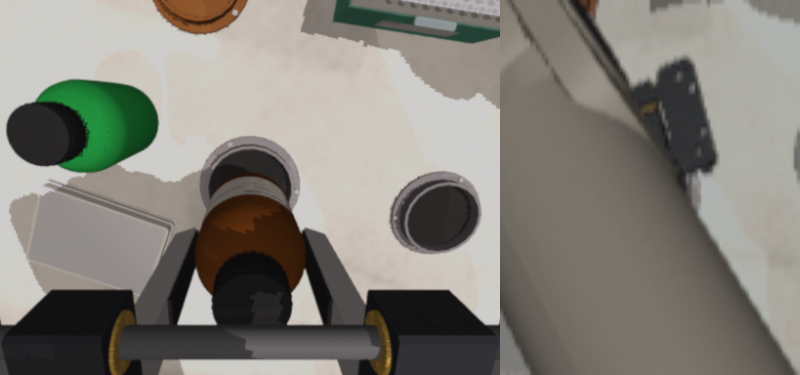

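The held amber bottle lines up with the large seat: bottle axis at about x=250, ring centre at (250,180). The fingers are clear of the green bottle, so I'm lowering.

To row units: 0.052 m / 0.5 = 0.104, 0.051 m / 0.5 = 0.102.

Request:
creep_tool(rows={"ax": [0, 0, 0, 0, 0, 0, 0], "ay": [0, 0, 0, 0, 0, 0, 0], "az": [0, 0, 0, 0, 0, 0, 0], "tx": [0.004, 0.004, 0.004, 0.004, 0.004, 0.004, 0.004], "ty": [0, 0, 0, 0, 0, 0, 0], "tz": [0.03, 0.06, 0.084, 0.094, 0.102, 0.104, 0.104], "jaw": [0.05, 0.05, 0.05, 0.05, 0.05, 0.05, 0.05]})

```text
t: 5.05
ee_pos: [0.627, 0.2198, 0.0537]
tcp_rot: [0.99, 0.144, 0.0, -0.0]
contact_force: [-0.2, 0.3, -2.1]
finger_gap: 0.0603
grip_force: 30.0
```

```bash
python3 go.py .6267,.2200,.0515
```

```text
t 5.05 yaw 16.6 q [-0.09  0.58 -0.48  1.71  0.32  0.92 -1.97] tilt 0.02
.6267,.2200,.0515 -> [-0.0003 -0.0003  0.0022] rz 0
```

To row units: 0.003 m / 0.5 = 0.006, 0.002 m / 0.5 = 0.004.

Request:
creep_tool(rows={"ax": [0, 0, 0, 0], "ay": [0, 0, 0, 0], "az": [0, 0, 0, 0], "tx": [0, 0, 0, 0], "ty": [0, 0, 0, 0], "tz": [0.002, 0.004, 0.006, 0.006], "jaw": [0.05, 0.05, 0.05, 0.05]})

```text
t: 5.45
ee_pos: [0.6274, 0.2198, 0.0513]
tcp_rot: [0.99, 0.144, 0.001, -0.0]
contact_force: [-1.6, -0.5, 5.1]
finger_gap: 0.0605
grip_force: 30.0
```

Contact shows as about 7 N upward. Releasing, then rising.

To row units: -0.15 m / 0.5 = -0.3, -0.13 m / 0.5 = -0.26.

Request:
creep_tool(rows={"ax": [0, 0, 0, 0, 0, 0, 0, 0, 0], "ay": [0, 0, 0, 0, 0, 0, 0, 0, 0], "az": [0, 0, 0, 0, 0, 0, 0, 0, 0], "tx": [0, 0, 0, 0, 0, 0, 0, 0, 0], "ty": [0, 0, 0, 0, 0, 0, 0, 0, 0], "tz": [0, 0, 0, 0, -0.06, -0.16, -0.26, -0.3, -0.3], "jaw": [0.07, 0.09, 0.094, 0.094, 0.094, 0.094, 0.094, 0.094, 0.094]})

```text
t: 6.35
ee_pos: [0.6285, 0.2204, 0.2044]
tcp_rot: [0.99, 0.144, 0.003, -0.001]
contact_force: [0.5, -0.4, 0.5]
finger_gap: 0.094
grip_force: 0.0
```

```bash
python3 go.py .4651,.0037,.2  .4651,.0037,.035
```

```text
t 6.35 yaw 16.59 q [-0.05  0.44 -0.52  1.58  0.23  1.18 -1.9 ] tilt 0.32
.4651,.0037,.2 -> [-0.2185  0.1611  0.0032] rz 0
.4651,.0037,.035 -> [-0.2194  0.1611  0.1681] rz 0
```

To row units: -0.218 m / 0.5 = -0.436, 0.161 m / 0.5 = 0.322.

Request:
creep_tool(rows={"ax": [0, 0, 0, 0, 0, 0, 0, 0], "ay": [0, 0, 0, 0, 0, 0, 0, 0], "az": [0, 0, 0, 0, 0, 0, 0, 0], "tx": [-0.436, -0.436, -0.436, -0.436, -0.436, -0.436, -0.436, -0.436], "ty": [0.322, 0.322, 0.322, 0.322, 0.322, 0.322, 0.322, 0.322], "tz": [0, 0, 0, 0, 0, 0, 0, 0], "jaw": [0.094, 0.094, 0.094, 0.094, 0.094, 0.094, 0.094, 0.094]})

```text
t: 7.15
ee_pos: [0.464, 0.003, 0.2002]
tcp_rot: [0.99, 0.144, -0.0, 0.0]
contact_force: [0.3, 0.8, 0.4]
finger_gap: 0.0937
grip_force: 0.0
```

```bash
python3 go.py .4651,.0037,.035; python3 - <<'E'
from h import *
p,d,W=wrist(); q,dt=imaging.read_camera("top"); cv2.imwrite("pics/w3.png",np.hstack([cv2.resize(p,(400,300)),cv2.resize(q[120:220,130:230],(300,300))]))
k=(W[...,2]>.107)&(W[...,2]<.125)&(np.hypot(W[...,0]-.465,W[...,1]-.004)<.03); print(k.sum(),W[k].mean(0))
E
```

```text
t 7.15 yaw 16.55 q [ 0.32  0.09 -0.49  2.02  0.05  1.04 -1.47] tilt 0.0
.4651,.0037,.035 -> [ 0.0013 -0.0004  0.1652] rz 0
1146 [0.46435904 0.0038547  0.11433186]
```

View pics/w3.png

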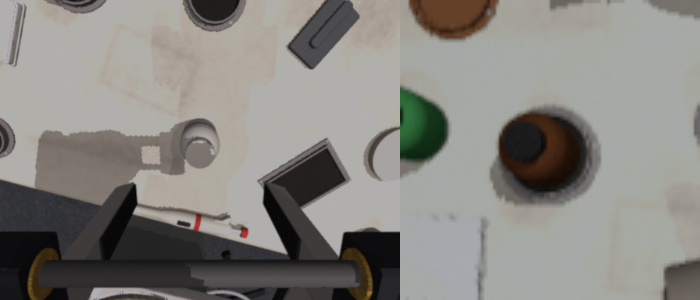

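The amber bottle stands in the large seat, at (545,150) in the right panel. The white bottle's cap at (201,152) is centred between the fingers.

To row units: 0.165 m / 0.5 = 0.33, 0.16 m / 0.5 = 0.32.

Request:
creep_tool(rows={"ax": [0, 0, 0, 0, 0, 0, 0, 0, 0, 0], "ay": [0, 0, 0, 0, 0, 0, 0, 0, 0, 0], "az": [0, 0, 0, 0, 0, 0, 0, 0, 0, 0], "tx": [0, 0, 0, 0, 0, 0, 0, 0, 0, 0], "ty": [0, 0, 0, 0, 0, 0, 0, 0, 0, 0], "tz": [0.1, 0.2, 0.28, 0.32, 0.33, 0.33, 0.33, 0.33, 0.33, 0.33], "jaw": [0.094, 0.094, 0.094, 0.094, 0.094, 0.04, 0.04, 0.04, 0.04, 0.04]})

```text
t: 8.25
ee_pos: [0.4644, 0.003, 0.0361]
tcp_rot: [0.99, 0.144, 0.001, 0.0]
contact_force: [-0.6, -0.9, -0.0]
finger_gap: 0.0578
grip_force: 0.0
```

Request:
creep_tool(rows={"ax": [0, 0, 0, 0], "ay": [0, 0, 0, 0], "az": [0, 0, 0, 0], "tx": [0, 0, 0, 0], "ty": [0, 0, 0, 0], "tz": [0, -0.06, -0.12, -0.12], "jaw": [0.04, 0.04, 0.04, 0.04]})

```text
t: 8.65
ee_pos: [0.466, 0.0032, 0.0986]
tcp_rot: [0.99, 0.144, 0.002, 0.0]
contact_force: [0.8, -0.2, -2.4]
finger_gap: 0.0497
grip_force: 30.0
```

```bash
python3 go.py .6515,.038,.095
```

```text
t 8.65 yaw 16.59 q [ 0.29  0.22 -0.49  2.13  0.15  0.82 -1.57] tilt 0.28
.6515,.038,.095 -> [0.1877 0.0196 0.0045] rz 0
```

To row units: 0.188 m / 0.5 = 0.376, 0.17 m / 0.5 = 0.34.

Request:
creep_tool(rows={"ax": [0, 0, 0, 0, 0, 0, 0, 0], "ay": [0, 0, 0, 0, 0, 0, 0, 0], "az": [0, 0, 0, 0, 0, 0, 0, 0], "tx": [0.06, 0.13, 0.2, 0.28, 0.34, 0.376, 0.376, 0.376], "ty": [0.006, 0.014, 0.02, 0.03, 0.036, 0.04, 0.04, 0.04], "tz": [0, 0, 0, 0, 0, 0, 0, 0], "jaw": [0.04, 0.04, 0.04, 0.04, 0.04, 0.04, 0.04, 0.04]})

```text
t: 9.45
ee_pos: [0.6491, 0.0377, 0.0944]
tcp_rot: [0.99, 0.144, -0.001, -0.0]
contact_force: [0.2, -0.4, -1.7]
finger_gap: 0.0499
grip_force: 30.0
```

```bash
python3 go.py .6515,.038,.0415; python3 - <<'E'
from h import *
p,d,W=wrist(); q,dt=imaging.read_camera("scene"); cv2.imwrite("pics/w4.png",np.hstack([cv2.resize(p,(400,300)),cv2.resize(q[150:270,160:300],(350,300))]))
k=(W[...,2]>.15)&(W[...,2]<.2)&(np.hypot(W[...,0]-.65,W[...,1]-.038)<.02); print(k.sum(),W[k].mean(0) if k.any() else 0)
E
```

```text
t 9.45 yaw 16.61 q [ 0.17  0.51 -0.44  1.72  0.25  0.97 -1.65] tilt 0.09
.6515,.038,.0415 -> [0.0025 0.0004 0.0529] rz 0
5359 [0.65336417 0.03824704 0.17092933]
```

View pics/w4.png

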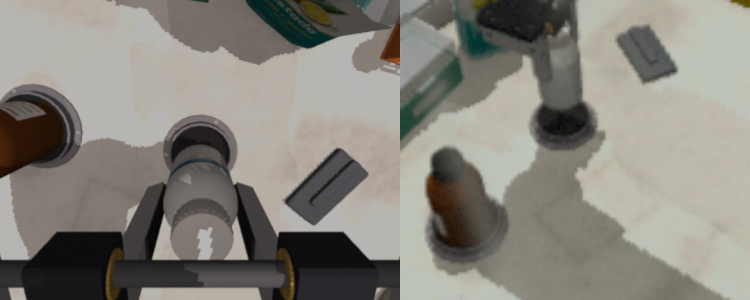

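The white bottle hangs upright over the medium seat, ring at (200,145). The amber bottle stands properly in its seat.

To row units: 0.054 m / 0.5 = 0.108, 0.053 m / 0.5 = 0.106.

Request:
creep_tool(rows={"ax": [0, 0, 0, 0, 0, 0, 0, 0], "ay": [0, 0, 0, 0, 0, 0, 0, 0], "az": [0, 0, 0, 0, 0, 0, 0, 0], "tx": [0.002, 0.002, 0.002, 0.002, 0.002, 0.002, 0.002, 0.002], "ty": [0, 0, 0, 0, 0, 0, 0, 0], "tz": [0.03, 0.06, 0.084, 0.096, 0.102, 0.106, 0.108, 0.108], "jaw": [0.04, 0.04, 0.04, 0.04, 0.04, 0.04, 0.04, 0.04]})

```text
t: 10.35
ee_pos: [0.6511, 0.0379, 0.0418]
tcp_rot: [0.99, 0.144, 0.0, -0.0]
contact_force: [0.5, -0.2, -0.7]
finger_gap: 0.0503
grip_force: 30.0
```

To row units: 0.002 m / 0.5 = 0.004, 0.001 m / 0.5 = 0.002.

Request:
creep_tool(rows={"ax": [0, 0, 0], "ay": [0, 0, 0], "az": [0, 0, 0], "tx": [0, 0, 0], "ty": [0, 0, 0], "tz": [0.002, 0.004, 0.004], "jaw": [0.04, 0.04, 0.04]})

```text
t: 10.65
ee_pos: [0.6516, 0.0381, 0.0409]
tcp_rot: [0.99, 0.144, 0.001, 0.0]
contact_force: [-3.8, -0.7, 11.9]
finger_gap: 0.0503
grip_force: 30.0
```

To row units: -0.16 m / 0.5 = -0.32, -0.13 m / 0.5 = -0.26.

Request:
creep_tool(rows={"ax": [0, 0, 0, 0, 0, 0, 0, 0, 0], "ay": [0, 0, 0, 0, 0, 0, 0, 0, 0], "az": [0, 0, 0, 0, 0, 0, 0, 0, 0], "tx": [0, 0, 0, 0, 0, 0, 0, 0, 0], "ty": [0, 0, 0, 0, 0, 0, 0, 0, 0], "tz": [-0.002, -0.002, -0.002, -0.002, -0.06, -0.16, -0.26, -0.32, -0.32], "jaw": [0.06, 0.08, 0.085, 0.085, 0.085, 0.085, 0.085, 0.085, 0.085]})

```text
t: 11.55
ee_pos: [0.6531, 0.0383, 0.2045]
tcp_rot: [0.99, 0.144, 0.004, 0.0]
contact_force: [-0.2, -0.5, -0.2]
finger_gap: 0.085
grip_force: 0.0
```

```bash
python3 go.py .45,-.15,.19 .3764,-.3302,.18
```

```text
t 11.55 yaw 16.59 q [ 0.19  0.41 -0.46  1.61  0.2   1.16 -1.6 ] tilt 0.4
.45,-.15,.19 -> [-0.2485  0.1225  0.013 ] rz 0
.3764,-.3302,.18 -> [-0.3705  0.2742  0.0224] rz 0
```

To row units: -0.37 m / 0.5 = -0.74, 0.274 m / 0.5 = 0.548.

Request:
creep_tool(rows={"ax": [0, 0, 0, 0, 0, 0, 0, 0, 0, 0], "ay": [0, 0, 0, 0, 0, 0, 0, 0, 0, 0], "az": [0, 0, 0, 0, 0, 0, 0, 0, 0, 0], "tx": [-0.496, -0.496, -0.496, -0.496, -0.496, -0.74, -0.74, -0.74, -0.74, -0.74], "ty": [0.244, 0.244, 0.244, 0.244, 0.244, 0.548, 0.548, 0.548, 0.548, 0.548], "tz": [0.024, 0.024, 0.024, 0.024, 0.024, 0.04, 0.04, 0.04, 0.04, 0.04], "jaw": [0.085, 0.085, 0.085, 0.085, 0.085, 0.085, 0.085, 0.085, 0.085, 0.085]})

```text
t: 12.55
ee_pos: [0.3713, -0.3342, 0.1786]
tcp_rot: [0.99, 0.142, -0.001, -0.0]
contact_force: [0.8, 0.8, 0.7]
finger_gap: 0.0848
grip_force: 0.0
```

Request:
creep_tool(rows={"ax": [0, 0], "ay": [0, 0], "az": [0, 0], "tx": [0, 0], "ty": [0, 0], "tz": [0, 0], "jaw": [0.085, 0.085]})

```text
t: 12.75
ee_pos: [0.3743, -0.33, 0.1788]
tcp_rot: [0.99, 0.144, -0.0, -0.0]
contact_force: [-0.0, 0.1, -0.6]
finger_gap: 0.0848
grip_force: 0.0
```

```bash
python3 go.py .3764,-.3302,.024; python3 - <<'E'
from h import *
p,d,W=wrist(); cv2.imwrite("pics/w5.png",p)
k=(W[...,2]>.062)&(W[...,2]<.08)&(np.hypot(W[...,0]-.3764,W[...,1]+.33)<.03); print(k.sum(),W[k].mean(0))
E
```

```text
t 12.75 yaw 16.56 q [ 0.81  0.16 -0.24  1.99  0.04  1.   -0.73] tilt 0.06
.3764,-.3302,.024 -> [0.002  0.0009 0.1548] rz 0
586 [ 0.37580272 -0.33066085  0.06936475]
```

View pics/w5.png

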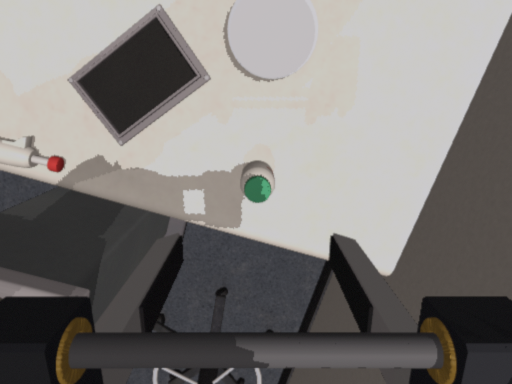

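The little bottle's green cap at (258,188) sits between the fingers. Descending.

To row units: 0.155 m / 0.5 = 0.31, 0.001 m / 0.5 = 0.002.

Request:
creep_tool(rows={"ax": [0, 0, 0, 0, 0, 0, 0, 0, 0, 0], "ay": [0, 0, 0, 0, 0, 0, 0, 0, 0, 0], "az": [0, 0, 0, 0, 0, 0, 0, 0, 0, 0], "tx": [0.002, 0.002, 0.002, 0.002, 0.002, 0.002, 0.002, 0.002, 0.002, 0.002], "ty": [0.002, 0.002, 0.002, 0.002, 0.002, 0.002, 0.002, 0.002, 0.002, 0.002], "tz": [0.1, 0.2, 0.27, 0.3, 0.31, 0.31, 0.31, 0.31, 0.31, 0.31], "jaw": [0.075, 0.07, 0.07, 0.07, 0.07, 0.025, 0.025, 0.025, 0.025, 0.025]})

```text
t: 13.8
ee_pos: [0.3761, -0.3313, 0.0251]
tcp_rot: [0.99, 0.144, 0.0, 0.0]
contact_force: [0.9, 0.2, 0.4]
finger_gap: 0.0334
grip_force: 1.0
```

Request:
creep_tool(rows={"ax": [0, 0, 0], "ay": [0, 0, 0], "az": [0, 0, 0], "tx": [0, 0, 0], "ty": [0, 0, 0], "tz": [0, 0, 0], "jaw": [0.025, 0.025, 0.025]})

```text
t: 14.1
ee_pos: [0.3761, -0.3313, 0.0249]
tcp_rot: [0.99, 0.144, 0.0, 0.0]
contact_force: [-0.2, 0.8, 7.2]
finger_gap: 0.0311
grip_force: 29.7
```

To row units: -0.15 m / 0.5 = -0.3, -0.14 m / 0.5 = -0.28.

Request:
creep_tool(rows={"ax": [0, 0, 0, 0, 0], "ay": [0, 0, 0, 0, 0], "az": [0, 0, 0, 0, 0], "tx": [0, 0, 0, 0, 0], "ty": [0, 0, 0, 0, 0], "tz": [-0.08, -0.18, -0.28, -0.3, -0.3], "jaw": [0.025, 0.025, 0.025, 0.025, 0.025]})

```text
t: 14.6
ee_pos: [0.3765, -0.3318, 0.1762]
tcp_rot: [0.99, 0.144, 0.001, 0.001]
contact_force: [-0.6, -0.2, -0.6]
finger_gap: 0.031
grip_force: 29.2
```

```bash
python3 go.py .46,-.15,.185 .52,.1,.185 .3695,.3115,.185
```

```text
t 14.6 yaw 16.58 q [ 0.81  0.16 -0.24  1.99  0.05  0.99 -0.73] tilt 0.21
.46,-.15,.185 -> [ 0.1319 -0.1504 -0.009 ] rz 0
.52,.1,.185 -> [ 0.2607 -0.3729 -0.0095] rz 0
.3695,.3115,.185 -> [ 0.1769 -0.6185 -0.0104] rz 0
```

```bash
python3 - <<'E'
from h import *
p,d,W=wrist(); q,dt=imaging.read_camera("scene"); cv2.imwrite("pics/w6.png",np.hstack([cv2.resize(p,(400,300)),cv2.resize(q[100:210,300:430],(354,300))]))
E
```

```text
(no output)
```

View pics/w6.png

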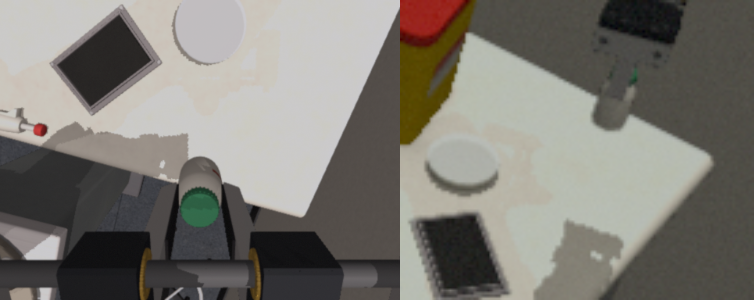

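The little bottle is held and looks upright. I'll measure its cap height, since the grip gap came out smaller than expected.

```bash
python3 - <<'E'
from h import *
p,d,W=wrist(); b,g,r=[p[...,i].astype(int) for i in range(3)]
k=(g>r+30)&(g>b+15)&(d>0); Q=W[k]; t=np.percentile(Q[:,2],95); T=Q[Q[:,2]>t-.004]
print(k.sum(),t,T.mean(0),"tilt normal",np.linalg.svd(T-T.mean(0))[2][2], manip.observe()["ee_pos"])
E
```

```text
1843 0.21898795355354972 [ 0.37492179 -0.33033289  0.21791223] tilt normal [0.01841094 0.00930157 0.99978724] [ 0.37499789 -0.33051291  0.17285208]
```

To row units: -0.335 m / 0.5 = -0.67, -0.22 m / 0.5 = -0.44.

Request:
creep_tool(rows={"ax": [0, 0, 0, 0, 0, 0, 0, 0, 0, 0], "ay": [0, 0, 0, 0, 0, 0, 0, 0, 0, 0], "az": [0, 0, 0, 0, 0, 0, 0, 0, 0, 0], "tx": [0.04, 0.09, 0.15, 0.21, 0.264, 0.32, 0.37, 0.41, 0.45, 0.48], "ty": [-0.044, -0.104, -0.17, -0.236, -0.3, -0.37, -0.44, -0.516, -0.59, -0.67], "tz": [-0.01, -0.02, -0.02, -0.02, -0.02, -0.02, -0.02, -0.02, -0.02, -0.02], "jaw": [0.025, 0.025, 0.025, 0.025, 0.025, 0.025, 0.025, 0.025, 0.025, 0.025]})

```text
t: 15.75
ee_pos: [0.5095, 0.0601, 0.1826]
tcp_rot: [0.99, 0.144, -0.001, -0.0]
contact_force: [0.9, 0.4, -0.4]
finger_gap: 0.0309
grip_force: 29.2
```

```bash
python3 go.py .52,.1,.185 .48,.19,.185 .3695,.3115,.185
```

```text
t 15.75 yaw 16.59 q [ 0.25  0.21 -0.56  1.94  0.13  1.03 -1.64] tilt 0.16
.52,.1,.185 -> [ 0.0214 -0.0352 -0.0024] rz 0
.48,.19,.185 -> [ 0.0088 -0.1329 -0.0023] rz 0
.3695,.3115,.185 -> [-0.0624 -0.2809 -0.0019] rz 0
```

To row units: -0.28 m / 0.5 = -0.56, -0.265 m / 0.5 = -0.53.

Request:
creep_tool(rows={"ax": [0, 0, 0, 0, 0, 0, 0, 0, 0, 0], "ay": [0, 0, 0, 0, 0, 0, 0, 0, 0, 0], "az": [0, 0, 0, 0, 0, 0, 0, 0, 0, 0], "tx": [0.018, 0.028, 0.028, 0.018, -0.014, -0.05, -0.084, -0.112, -0.124, -0.124], "ty": [-0.07, -0.14, -0.2, -0.266, -0.332, -0.4, -0.47, -0.53, -0.56, -0.56], "tz": [0, 0, 0, 0, 0, 0, 0, 0, 0, 0], "jaw": [0.025, 0.025, 0.025, 0.025, 0.025, 0.025, 0.025, 0.025, 0.025, 0.025]})

```text
t: 16.75
ee_pos: [0.3684, 0.3105, 0.1831]
tcp_rot: [0.989, 0.146, -0.001, -0.0]
contact_force: [0.2, 0.3, 0.0]
finger_gap: 0.0309
grip_force: 29.2
```

Request:
creep_tool(rows={"ax": [0, 0, 0, 0], "ay": [0, 0, 0, 0], "az": [0, 0, 0, 0], "tx": [0, 0, 0, 0], "ty": [0, 0, 0, 0], "tz": [0.1, 0.18, 0.2, 0.2], "jaw": [0.025, 0.025, 0.025, 0.025]})

```text
t: 17.15
ee_pos: [0.3699, 0.3081, 0.0831]
tcp_rot: [0.99, 0.144, -0.002, 0.001]
contact_force: [0.2, -0.4, 0.2]
finger_gap: 0.0311
grip_force: 29.2
```

```bash
python3 go.py .3695,.3115,.0305; python3 - <<'E'
from h import *
p,d,W=wrist(); cv2.imwrite("pics/w7.png",p)
E
```

```text
t 17.15 yaw 16.59 q [-0.21  0.32 -0.71  2.09  0.28  0.83 -2.37] tilt 0.23
.3695,.3115,.0305 -> [ 0.0008 -0.0034  0.0526] rz 0
```

View pics/w7.png

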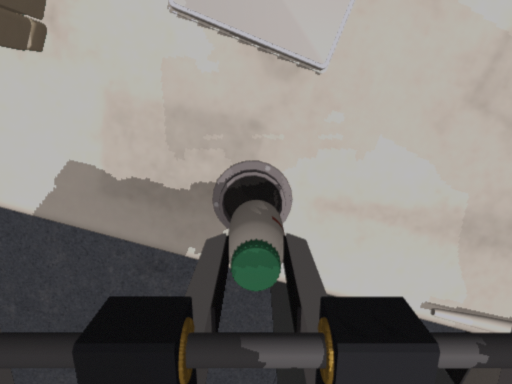

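Ring centre is at (252,197) and the bottle axis at x≈256. That matches the computed -3 mm correction along tool y.

To row units: 0.053 m / 0.5 = 0.106, -0.003 m / 0.5 = -0.006.

Request:
creep_tool(rows={"ax": [0, 0, 0, 0, 0, 0, 0, 0], "ay": [0, 0, 0, 0, 0, 0, 0, 0], "az": [0, 0, 0, 0, 0, 0, 0, 0], "tx": [0.002, 0.002, 0.002, 0.002, 0.002, 0.002, 0.002, 0.002], "ty": [-0.006, -0.006, -0.006, -0.006, -0.006, -0.006, -0.006, -0.006], "tz": [0, 0.03, 0.06, 0.084, 0.096, 0.102, 0.106, 0.106], "jaw": [0.025, 0.025, 0.025, 0.025, 0.025, 0.025, 0.025, 0.025]})

```text
t: 18.0
ee_pos: [0.3708, 0.3124, 0.0315]
tcp_rot: [0.99, 0.144, 0.0, -0.0]
contact_force: [0.3, -0.2, -0.4]
finger_gap: 0.0308
grip_force: 29.2
```

```bash
python3 go.py .3695,.3115,.0305
```

```text
t 18.0 yaw 16.6 q [-0.27  0.4  -0.66  2.12  0.37  0.73 -2.46] tilt 0.01
.3695,.3115,.0305 -> [-0.0015  0.0005  0.001 ] rz 0
```

To row units: 0.002 m / 0.5 = 0.004, 0.001 m / 0.5 = 0.002.

Request:
creep_tool(rows={"ax": [0, 0, 0], "ay": [0, 0, 0], "az": [0, 0, 0], "tx": [0, 0, 0], "ty": [0, 0, 0], "tz": [0.002, 0.004, 0.004], "jaw": [0.025, 0.025, 0.025]})

```text
t: 18.3
ee_pos: [0.3711, 0.3125, 0.0299]
tcp_rot: [0.99, 0.144, 0.0, -0.0]
contact_force: [-0.5, -0.3, 5.3]
finger_gap: 0.031
grip_force: 29.6
```

To row units: -0.17 m / 0.5 = -0.34, -0.13 m / 0.5 = -0.26.

Request:
creep_tool(rows={"ax": [0, 0, 0, 0, 0, 0, 0, 0, 0], "ay": [0, 0, 0, 0, 0, 0, 0, 0, 0], "az": [0, 0, 0, 0, 0, 0, 0, 0, 0], "tx": [0, 0, 0, 0, 0, 0, 0, 0, 0], "ty": [0, 0, 0, 0, 0, 0, 0, 0, 0], "tz": [-0.002, -0.002, -0.002, -0.002, -0.06, -0.16, -0.26, -0.34, -0.34], "jaw": [0.045, 0.06, 0.07, 0.07, 0.07, 0.07, 0.07, 0.07, 0.07]})

```text
t: 19.2
ee_pos: [0.3726, 0.3142, 0.2045]
tcp_rot: [0.99, 0.144, 0.004, -0.001]
contact_force: [0.3, 1.2, -0.6]
finger_gap: 0.07
grip_force: 0.0
```

```bash
python3 go.py .48,.15,.2 .6502,-.1165,.2,-23 .6502,-.1165,.2,-24
```

```text
t 19.2 yaw 16.59 q [-0.13  0.16 -0.77  1.96  0.13  1.06 -2.23] tilt 0.43
.48,.15,.2 -> [0.056  0.1881 0.0046] rz 0
.6502,-.1165,.2,-23 -> [0.1431 0.4921 0.0046] rz 0.691
.6502,-.1165,.2,-24 -> [0.1431 0.4921 0.0046] rz 0.708
```

To row units: 0.492 m / 0.5 = 0.984, 0.188 m / 0.5 = 0.376, 0.69 rad / 3.1416 = 0.2196.

Request:
creep_tool(rows={"ax": [0, 0, 0, 0, 0, 0, 0, 0, 0, 0], "ay": [0, 0, 0, 0, 0, 0, 0, 0, 0, 0], "az": [0, 0, 0, 0, 0.0318, 0.0637, 0.0955, 0.1337, 0.1783, 0.2196], "tx": [0.112, 0.112, 0.112, 0.112, 0.286, 0.286, 0.286, 0.286, 0.286, 0.286], "ty": [0.376, 0.376, 0.376, 0.376, 0.984, 0.984, 0.984, 0.984, 0.984, 0.984], "tz": [0, 0, 0, 0, 0.008, 0.008, 0.008, 0.008, 0.008, 0.008], "jaw": [0.07, 0.07, 0.07, 0.07, 0.06, 0.05, 0.05, 0.05, 0.05, 0.05]})

```text
t: 20.2
ee_pos: [0.6401, -0.1067, 0.1949]
tcp_rot: [0.979, -0.202, -0.0, 0.0]
contact_force: [-0.4, 1.2, 0.6]
finger_gap: 0.0498
grip_force: 0.0
```

```bash
python3 go.py .6502,-.1165,.12,-23
```

```text
t 20.2 yaw -23.26 q [ 0.32  0.4  -0.34  1.64  0.14  1.13 -2.03] tilt 0.05
.6502,-.1165,.12,-23 -> [0.0132 0.005  0.0749] rz -0.005
```

Request:
creep_tool(rows={"ax": [0, 0, 0], "ay": [0, 0, 0], "az": [0, 0, 0], "tx": [0, 0, 0], "ty": [0, 0, 0], "tz": [0, 0, 0], "jaw": [0.05, 0.05, 0.05]})

```text
t: 20.5
ee_pos: [0.6392, -0.1035, 0.1952]
tcp_rot: [0.98, -0.198, -0.0, -0.0]
contact_force: [0.2, 0.3, -1.0]
finger_gap: 0.0498
grip_force: 0.0
```

```bash
python3 go.py .6502,-.1165,.12,-23;  python3 - <<'E'
from h import *
p,d,W=wrist(); cv2.imwrite("pics/w8.png",p)
near=np.hypot(W[...,0]-.65,W[...,1]+.1165)<.08
k=near&(W[...,2]>.004)&(W[...,2]<.03)&(p.max(-1)<120); 
n,lab,st,ce=cv2.connectedComponentsWithStats(k.astype(np.uint8)); i=1+st[1:,4].argmax(); Q=W[lab==i]
print(len(Q),cv2.minAreaRect((Q[:,:2]*1000).astype(np.float32)),np.percentile(Q[:,2],[10,50,95]))
Rb=Q[Q[:,2]>.0125]; print(len(Rb),cv2.minAreaRect((Rb[:,:2]*1000).astype(np.float32)),Rb.mean(0))
E
```

```text
t 20.5 yaw -22.82 q [ 0.32  0.4  -0.35  1.64  0.14  1.13 -2.03] tilt 0.06
.6502,-.1165,.12,-23 -> [0.0153 0.0077 0.0752] rz 0.003
3234 ((650.65478515625, -119.0476303100586), (49.497093200683594, 88.28623962402344), 66.55416107177734) [0.00785501 0.00918263 0.01517323]
741 ((659.9837036132812, -122.58758544921875), (13.901406288146973, 68.2831039428711), 67.26063537597656) [ 0.66072851 -0.12284877  0.01454138]
```

View pics/w8.png

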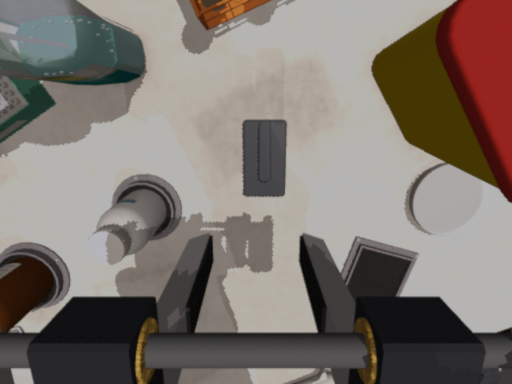

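The paddle at (265,158) lies lengthwise between the fingers with its rib up. The bin is close on the right, so I'll check the gripper body's clearance before going down.

```bash
python3 - <<'E'
from h import *
z=np.load("top0.npz");P=[cloud("top",z["d"]).reshape(-1,3)]
p,d,W=wrist(); P.append(W.reshape(-1,3)); q,d2=imaging.read_camera("scene"); P.append(cloud("scene",d2).reshape(-1,3))
a=np.radians(-23)
for i,Q in enumerate(P):
    D=Q[:,:2]-[.6507,-.1185]; X=D@[np.cos(a),np.sin(a)]; Y=D@[np.sin(a),-np.cos(a)]
    k=(Q[:,2]>.1)&(Q[:,2]<.22)&(abs(X)<.045)&(Y>.02)&(Y<.25); 
    print(i,k.sum(),np.percentile(Y[k],[0,1,5]).round(3) if k.any() else 0, (Q[k][Y[k].argmin()] if k.any() else 0))
E
python3 go.py .6507,-.1185,.06,-23 .6507,-.1185,.0115
```

```text
0 708 [0.132 0.137 0.142] [ 0.63862353 -0.25722273  0.18118717]
1 3184 [0.02  0.133 0.136] [ 0.63607484 -0.13417236  0.21791639]
2 803 [0.021 0.136 0.143] [ 0.61895899 -0.12756214  0.21902246]
t 20.65 yaw -22.82 q [ 0.32  0.39 -0.35  1.64  0.14  1.13 -2.03] tilt 0.01
.6507,-.1185,.06,-23 -> [0.0163 0.0095 0.1359] rz 0.003
.6507,-.1185,.0115 -> [0.0163 0.0095 0.1844] rz 0
```

Units first: shifts go in shares of 0.5 m and turns go in shares of pi rad. So 0.172 m / 0.5 = 0.344, 0.165 m / 0.5 = 0.33, 0.003 rad / 3.1416 = 0.001.

Request:
creep_tool(rows={"ax": [0, 0, 0, 0, 0, 0, 0, 0], "ay": [0, 0, 0, 0, 0, 0, 0, 0], "az": [0.001, 0.001, 0.001, 0.001, 0.001, 0.001, 0.001, 0.001], "tx": [0.032, 0.032, 0.032, 0.032, 0.032, 0.032, 0.032, 0.032], "ty": [0.019, 0.019, 0.019, 0.019, 0.019, 0.019, 0.019, 0.019], "tz": [0.08, 0.16, 0.24, 0.3, 0.33, 0.344, 0.344, 0.344], "jaw": [0.04, 0.04, 0.04, 0.04, 0.04, 0.04, 0.04, 0.04]})

```text
t: 21.45
ee_pos: [0.6517, -0.1196, 0.0253]
tcp_rot: [0.98, -0.2, 0.001, -0.0]
contact_force: [-0.3, -0.5, 0.1]
finger_gap: 0.0398
grip_force: 0.0
```

```bash
python3 go.py .6507,-.1185,.0115,-23
```

```text
t 21.45 yaw -23.1 q [ 0.31  0.59 -0.3   1.74  0.23  0.84 -2.07] tilt 0.12
.6507,-.1185,.0115,-23 -> [-0.0013 -0.0006  0.0138] rz -0.002
```

To row units: 0.0135 m / 0.5 = 0.027, 0.012 m / 0.5 = 0.024.

Request:
creep_tool(rows={"ax": [0, 0, 0, 0, 0, 0, 0, 0, 0, 0], "ay": [0, 0, 0, 0, 0, 0, 0, 0, 0, 0], "az": [0, 0, 0, 0, 0, 0, 0, 0, 0, 0], "tx": [-0.002, -0.002, -0.002, -0.002, -0.002, -0.002, -0.002, -0.002, -0.002, -0.002], "ty": [-0.002, -0.002, -0.002, -0.002, -0.002, -0.002, -0.002, -0.002, -0.002, -0.002], "tz": [0.014, 0.024, 0.027, 0.027, 0.027, 0.027, 0.027, 0.027, 0.027, 0.027], "jaw": [0.04, 0.04, 0.04, 0.04, 0.005, 0.005, 0.005, 0.005, 0.005, 0.005]})

```text
t: 22.45
ee_pos: [0.6502, -0.1183, 0.0103]
tcp_rot: [0.98, -0.2, 0.0, -0.0]
contact_force: [0.0, -0.3, -0.7]
finger_gap: 0.0052
grip_force: 0.0
```

```bash
python3 go.py; python3 - <<'E'
from h import *
p,d,W=wrist(); q,_=imaging.read_camera("scene"); cv2.imwrite("pics/w9.png",np.hstack([cv2.resize(p[170:330,150:370],(440,320),interpolation=2),cv2.resize(q[140:200,230:290],(320,320),interpolation=2)]))
k=(np.hypot(W[...,0]-.68,W[...,1]+.13)<.05)&(W[...,2]>.004)&(W[...,2]<.03)&(p.max(-1)<120); Q=W[k]
print(len(Q),np.percentile(Q[:,2],[5,50,95]))
E
```

```text
t 22.45 yaw -23.11 q [ 0.3   0.61 -0.3   1.75  0.23  0.82 -2.08] tilt 0.01
6241 [0.00757352 0.00922778 0.0152454 ]
```

View pics/w9.png

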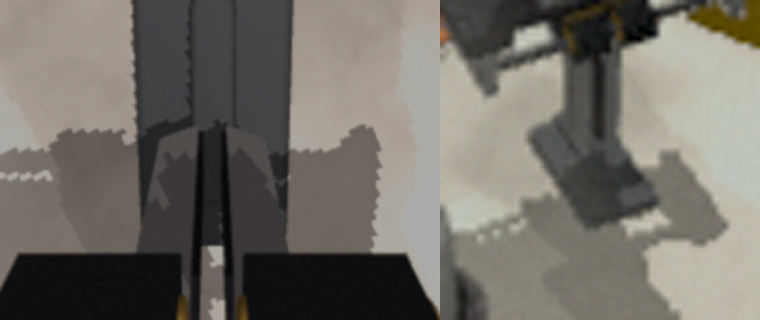

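The fingers shut to 5 mm without holding the rib, so the tips seem to sit above it. I'll reopen, feel down for the slab, and grip there.

To row units: 0.002 m / 0.5 = 0.004, 0.001 m / 0.5 = 0.002.

Request:
creep_tool(rows={"ax": [0, 0, 0, 0, 0, 0, 0, 0], "ay": [0, 0, 0, 0, 0, 0, 0, 0], "az": [0, 0, 0, 0, 0, 0, 0, 0], "tx": [0, 0, 0, 0, 0, 0, 0, 0], "ty": [0, 0, 0, 0, 0, 0, 0, 0], "tz": [0, 0, 0, 0, 0, 0.002, 0.004, 0.004], "jaw": [0.03, 0.03, 0.03, 0.03, 0.03, 0.03, 0.03, 0.03]})

```text
t: 23.35
ee_pos: [0.65, -0.1183, 0.008]
tcp_rot: [0.98, -0.2, -0.0, -0.0]
contact_force: [0.3, 0.1, -0.0]
finger_gap: 0.0301
grip_force: 0.0
```

Request:
creep_tool(rows={"ax": [0, 0, 0], "ay": [0, 0, 0], "az": [0, 0, 0], "tx": [0, 0, 0], "ty": [0, 0, 0], "tz": [0.002, 0.004, 0.004], "jaw": [0.03, 0.03, 0.03]})

```text
t: 23.65
ee_pos: [0.65, -0.1183, 0.006]
tcp_rot: [0.98, -0.2, -0.0, -0.0]
contact_force: [0.4, 0.4, -0.6]
finger_gap: 0.0303
grip_force: 0.0
```

Request:
creep_tool(rows={"ax": [0, 0, 0], "ay": [0, 0, 0], "az": [0, 0, 0], "tx": [0, 0, 0], "ty": [0, 0, 0], "tz": [0.002, 0.004, 0.004], "jaw": [0.03, 0.03, 0.03]})

```text
t: 23.95
ee_pos: [0.6501, -0.1183, 0.004]
tcp_rot: [0.98, -0.2, -0.0, -0.0]
contact_force: [-0.5, 0.2, -0.1]
finger_gap: 0.03
grip_force: 0.0
```

Request:
creep_tool(rows={"ax": [0, 0, 0], "ay": [0, 0, 0], "az": [0, 0, 0], "tx": [0, 0, 0], "ty": [0, 0, 0], "tz": [0.002, 0.004, 0.004], "jaw": [0.03, 0.03, 0.03]})

```text
t: 24.25
ee_pos: [0.6501, -0.1183, 0.002]
tcp_rot: [0.98, -0.2, -0.0, -0.0]
contact_force: [0.3, -0.6, -0.1]
finger_gap: 0.03
grip_force: 0.0
```

To row units: 0.002 m / 0.5 = 0.004, 0.001 m / 0.5 = 0.002.

Request:
creep_tool(rows={"ax": [0, 0, 0], "ay": [0, 0, 0], "az": [0, 0, 0], "tx": [0, 0, 0], "ty": [0, 0, 0], "tz": [0.002, 0.004, 0.004], "jaw": [0.03, 0.03, 0.03]})

```text
t: 24.55
ee_pos: [0.6501, -0.1183, 0.0001]
tcp_rot: [0.98, -0.2, -0.0, -0.0]
contact_force: [1.0, 0.3, -0.1]
finger_gap: 0.0299
grip_force: 0.0
```

Request:
creep_tool(rows={"ax": [0, 0], "ay": [0, 0], "az": [0, 0], "tx": [0, 0], "ty": [0, 0], "tz": [0.002, 0.002], "jaw": [0.03, 0.03]})

```text
t: 24.75
ee_pos: [0.65, -0.1183, -0.0009]
tcp_rot: [0.98, -0.2, -0.0, -0.0]
contact_force: [0.2, -0.6, 0.6]
finger_gap: 0.0299
grip_force: 0.0
```

No contact yet at TCP z≈0, so I'll measure directly from wrist depth where the fingertips end.

```bash
cat > tips.py <<'E'
from h import *
s=manip.observe(); p,d,W=wrist(); T=(W-s["ee_pos"])@R.from_quat(s["tcp_rot"]).as_matrix()
g=s["finger_gap"]/2
for sg in(1,-1):
  for lo,hi in((0,.004),(.004,.008),(.008,.012)):
    k=(T[...,1]*sg>g+lo)&(T[...,1]*sg<g+hi)&(abs(T[...,0])<.03)&(d>0)&(T[...,2]>-.06)
    Q=T[k]; x=np.arange(-.012,.03,.003)
    print(sg,lo,[(round(a*1000),(Q[(abs(Q[:,0]-a)<.0015),2].mean()*1000).round(1)) for a in x if (abs(Q[:,0]-a)<.0015).any()])
E
python3 tips.py
```

```text
1 0 [(-12, np.float64(-10.4)), (-9, np.float64(-9.7)), (-6, np.float64(-24.5)), (-3, np.float64(-19.0)), (0, np.float64(-17.7)), (3, np.float64(-15.9)), (6, np.float64(-18.0)), (9, np.float64(-39.0)), (12, np.float64(-9.9)), (15, np.float64(-10.0)), (18, np.float64(-10.0)), (21, np.float64(-9.9)), (24, np.float64(-9.8)), (27, np.float64(-9.7))]
1 0.004 [(3, np.float64(-9.3)), (6, np.float64(-9.9)), (9, np.float64(-39.8)), (12, np.float64(-10.0)), (15, np.float64(-10.1)), (18, np.float64(-9.9)), (21, np.float64(-10.0)), (24, np.float64(-9.8)), (27, np.float64(-10.0))]
1 0.008 [(0, np.float64(-0.7)), (3, np.float64(-5.3)), (6, np.float64(-5.8)), (9, np.float64(-42.0)), (12, np.float64(-7.6)), (15, np.float64(-7.3)), (18, np.float64(-6.4)), (21, np.float64(-5.9)), (24, np.float64(-5.5)), (27, np.float64(-5.9))]
-1 0 [(-12, np.float64(-9.9)), (-9, np.float64(-25.2)), (-6, np.float64(-38.7)), (-3, np.float64(-37.5)), (0, np.float64(-36.3)), (3, np.float64(-33.6)), (6, np.float64(-30.6)), (9, np.float64(-38.7)), (12, np.float64(-9.9)), (15, np.float64(-9.8)), (18, np.float64(-9.8)), (21, np.float64(-10.0)), (24, np.float64(-9.7)), (27, np.float64(-9.9))]
-1 0.004 [(3, np.float64(-9.5)), (6, np.float64(-10.0)), (9, np.float64(-39.8)), (12, np.float64(-9.8)), (15, np.float64(-9.8)), (18, np.float64(-9.8)), (21, np.float64(-9.8)), (24, np.float64(-9.8)), (27, np.float64(-9.9))]
-1 0.008 [(0, np.float64(-1.0)), (3, np.float64(-4.0)), (6, np.float64(-5.6)), (9, np.float64(-41.9)), (12, np.float64(-5.9)), (15, np.float64(-5.3)), (18, np.float64(-6.6)), (21, np.float64(-5.6)), (24, np.float64(-5.6)), (27, np.float64(-6.0))]
```

```bash
cat > tips2.py <<'E'
from h import *
s=manip.observe(); p,d,W=wrist(); T=(W-s["ee_pos"])@R.from_quat(s["tcp_rot"]).as_matrix()
k=(abs(T[...,0]-.0085)<.0025)&(abs(T[...,1])<.04)&(T[...,2]>-.06)&(T[...,2]<-.0)&(d>0)
for y in range(-30,31,3):
    Q=T[k&(abs(T[...,1]-y/1000)<.0015)]; z=np.sort(Q[:,2])*1000; z=z[z<-10.8]
    print(y,len(Q),"lowest finger pts",z[-3:].round(1),"x",Q[:,0].mean().round(4) if len(Q) else 0)
E
python3 tips2.py
```

```text
-30 30 lowest finger pts [] x 0.0086
-27 116 lowest finger pts [-29.9 -29.8 -28.3] x 0.0091
-24 183 lowest finger pts [-25.1 -11.3 -11.3] x 0.0093
-21 215 lowest finger pts [-23.6 -23.4 -10.9] x 0.0092
-18 246 lowest finger pts [-20.8 -11.  -10.8] x 0.0092
-15 148 lowest finger pts [-10.9 -10.8 -10.8] x 0.0079
-12 38 lowest finger pts [-11.1 -11. ] x 0.0085
-9 40 lowest finger pts [-11.  -10.9] x 0.0085
-6 38 lowest finger pts [-14.  -13.8 -11.8] x 0.0085
-3 40 lowest finger pts [-15.1 -15.1 -14.8] x 0.0086
0 40 lowest finger pts [-14.8 -14.7 -14.6] x 0.0084
3 40 lowest finger pts [-14.7 -14.4 -14.4] x 0.0084
6 40 lowest finger pts [-14.4 -13.7 -11. ] x 0.0086
9 40 lowest finger pts [-11.6 -11.1] x 0.0083
12 37 lowest finger pts [-11.  -10.9 -10.8] x 0.0083
15 195 lowest finger pts [-20.7 -11.2 -10.9] x 0.0081
18 224 lowest finger pts [-21.6 -21.5 -21.4] x 0.0093
21 213 lowest finger pts [-11.5 -11.1 -11. ] x 0.0093
24 192 lowest finger pts [-27.8 -27.6 -27.5] x 0.0092
27 97 lowest finger pts [-30.6 -30.6 -30.5] x 0.0091
30 31 lowest finger pts [] x 0.0084
```

Request:
creep_tool(rows={"ax": [0, 0, 0, 0], "ay": [0, 0, 0, 0], "az": [0, 0, 0, 0], "tx": [0, 0, 0, 0], "ty": [0, 0, 0, 0], "tz": [0, 0, 0, 0], "jaw": [0.02, 0.02, 0.02, 0.02]})

```text
t: 25.25
ee_pos: [0.6502, -0.1183, -0.0008]
tcp_rot: [0.98, -0.2, 0.0, -0.0]
contact_force: [-0.2, -0.9, -0.4]
finger_gap: 0.0203
grip_force: 0.0
```

```bash
sed -i 's/range(-30,31,3)/(-24,-21,-18,-15,-13,-11,-9,9,11,13,15,18,21,24)/' tips2.py; python3 tips2.py
```

```text
-24 23 lowest finger pts [] x 0.0085
-21 177 lowest finger pts [-29.  -28.4 -11.2] x 0.0092
-18 205 lowest finger pts [-25.6 -25.6 -11.1] x 0.0093
-15 214 lowest finger pts [-22.5 -22.3 -11. ] x 0.0093
-13 239 lowest finger pts [-22.  -11.  -10.9] x 0.0092
-11 222 lowest finger pts [-11.  -10.9 -10.8] x 0.0084
-9 83 lowest finger pts [-11.2 -11.  -10.9] x 0.0081
9 101 lowest finger pts [-21.5 -21.3 -21.2] x 0.0079
11 241 lowest finger pts [-21.2 -11.1 -11.1] x 0.0084
13 223 lowest finger pts [-21.2 -11.1 -11.1] x 0.0093
15 219 lowest finger pts [-23.4 -22.9 -22.9] x 0.0093
18 199 lowest finger pts [-26.3 -26.2 -11. ] x 0.0093
21 158 lowest finger pts [-30.5 -28.9 -28.2] x 0.0092
24 27 lowest finger pts [] x 0.0085
```

The fingertips end about 20 mm behind the reported TCP, whatever the opening. So the TCP has to go to about z = -0.010 to grip the rib. Descending in small steps with force checks.

To row units: 0.007 m / 0.5 = 0.014, 0.006 m / 0.5 = 0.012.

Request:
creep_tool(rows={"ax": [0, 0, 0, 0, 0, 0, 0], "ay": [0, 0, 0, 0, 0, 0, 0], "az": [0, 0, 0, 0, 0, 0, 0], "tx": [0, 0, 0, 0, 0, 0, 0], "ty": [0, 0, 0, 0, 0, 0, 0], "tz": [0, 0, 0.004, 0.008, 0.012, 0.014, 0.014], "jaw": [0.034, 0.034, 0.034, 0.034, 0.034, 0.034, 0.034]})

```text
t: 26.0
ee_pos: [0.65, -0.1183, -0.0081]
tcp_rot: [0.98, -0.2, -0.0, -0.0]
contact_force: [0.5, -0.3, -0.5]
finger_gap: 0.0338
grip_force: 0.0
```

Request:
creep_tool(rows={"ax": [0, 0], "ay": [0, 0], "az": [0, 0], "tx": [0, 0], "ty": [0, 0], "tz": [0.002, 0.002], "jaw": [0.034, 0.034]})

```text
t: 26.2
ee_pos: [0.6501, -0.1183, -0.0089]
tcp_rot: [0.98, -0.2, -0.0, -0.0]
contact_force: [0.0, -0.0, -0.8]
finger_gap: 0.0338
grip_force: 0.0
```

```bash
python3 tips2.py
```

```text
-24 204 lowest finger pts [-15.6 -15.5 -15. ] x 0.0094
-21 206 lowest finger pts [-17.  -16.8 -16.6] x 0.0095
-18 233 lowest finger pts [-17.1 -16.9 -16.7] x 0.0083
-15 39 lowest finger pts [-17.3 -17.3 -17. ] x 0.0086
-13 44 lowest finger pts [-17.  -16.9 -16.4] x 0.0085
-11 37 lowest finger pts [-16.7 -16.6 -16.4] x 0.0084
-9 40 lowest finger pts [-16.9 -16.9 -16.7] x 0.0084
9 40 lowest finger pts [-16.7 -16.6 -16.6] x 0.0086
11 42 lowest finger pts [-17.2 -17.2 -17.2] x 0.0084
13 40 lowest finger pts [-17.2 -17.  -16.5] x 0.0083
15 47 lowest finger pts [-16.8 -16.5 -15.9] x 0.0083
18 255 lowest finger pts [-17.2 -17.2 -17.1] x 0.0085
21 210 lowest finger pts [-17.  -16.7 -16.4] x 0.0095
24 201 lowest finger pts [-15.5 -15.1 -14.8] x 0.0093
```

To row units: 0.001 m / 0.5 = 0.002.

Request:
creep_tool(rows={"ax": [0, 0, 0, 0, 0, 0, 0, 0], "ay": [0, 0, 0, 0, 0, 0, 0, 0], "az": [0, 0, 0, 0, 0, 0, 0, 0], "tx": [0, 0, 0, 0, 0, 0, 0, 0], "ty": [0, 0, 0, 0, 0, 0, 0, 0], "tz": [0.002, 0.002, 0.002, 0.002, 0.002, 0.002, 0.002, 0.002], "jaw": [0.034, 0.008, 0.008, 0.008, 0.008, 0.008, 0.008, 0.008]})

```text
t: 27.05
ee_pos: [0.6502, -0.1183, -0.0098]
tcp_rot: [0.98, -0.2, 0.0, -0.0]
contact_force: [-0.6, 0.1, 0.4]
finger_gap: 0.0132
grip_force: 30.0
```

Gripped (13.2 mm, 30 N). Lifting.

To row units: -0.06 m / 0.5 = -0.12, -0.05 m / 0.5 = -0.1.

Request:
creep_tool(rows={"ax": [0, 0, 0, 0], "ay": [0, 0, 0, 0], "az": [0, 0, 0, 0], "tx": [0, 0, 0, 0], "ty": [0, 0, 0, 0], "tz": [-0.04, -0.1, -0.12, -0.12], "jaw": [0.008, 0.008, 0.008, 0.008]})

```text
t: 27.45
ee_pos: [0.6512, -0.1185, 0.0518]
tcp_rot: [0.98, -0.2, 0.001, -0.0]
contact_force: [-0.0, 0.2, -0.6]
finger_gap: 0.0133
grip_force: 30.0
```

```bash
python3 go.py .439,-.1813,.05,-39; python3 - <<'E'
from h import *
p,d,W=wrist(); k=(np.hypot(W[...,0]-.68,W[...,1]+.13)<.05)&(W[...,2]>.04)&(W[...,2]<.08)&(p.max(-1)<130)
Q=W[k]; print(k.sum(),np.percentile(Q[:,2],[5,50,95])) if k.any() else 0
E
```

```text
t 27.45 yaw -23.12 q [ 0.31  0.56 -0.31  1.73  0.21  0.89 -2.06] tilt 0.16
.439,-.1813,.05,-39 -> [-0.1705  0.1411  0.0012] rz 0.277
7225 [0.06909216 0.07097143 0.07698648]
```

To row units: -0.1705 m / 0.5 = -0.341, -0.165 m / 0.5 = -0.33, 0.04 rad / 3.1416 = 0.0127.

Request:
creep_tool(rows={"ax": [0, 0, 0, 0, 0, 0, 0, 0, 0], "ay": [0, 0, 0, 0, 0, 0, 0, 0, 0], "az": [0.0127, 0.0286, 0.0446, 0.0605, 0.0764, 0.0882, 0.0882, 0.0882, 0.0882], "tx": [-0.05, -0.11, -0.17, -0.23, -0.29, -0.33, -0.341, -0.341, -0.341], "ty": [0.042, 0.09, 0.14, 0.19, 0.24, 0.274, 0.282, 0.282, 0.282], "tz": [0, 0, 0, 0, 0, 0, 0, 0, 0], "jaw": [0.008, 0.008, 0.008, 0.008, 0.008, 0.008, 0.008, 0.008, 0.008]})

```text
t: 28.4
ee_pos: [0.4388, -0.1807, 0.0499]
tcp_rot: [0.943, -0.333, 0.0, -0.0]
contact_force: [0.0, 0.4, -0.1]
finger_gap: 0.0131
grip_force: 30.0
```

```bash
python3 go.py .439,-.1813,-.005,-39; python3 - <<'E'
from h import *
p,d,W=wrist(); 
H=W[...,2]; near=np.hypot(W[...,0]-.439,W[...,1]+.1813)<.09
k=near&(H>.055)&(H<.1)&(p.max(-1)<130)&(p.min(-1)>0)
rib=W[near&(H>.0735)&(H<.08)&(p.max(-1)<130)]; sl=W[near&(H>.062)&(H<.08)&(p.max(-1)<130)]
print("slab",len(sl),cv2.minAreaRect((sl[:,:2]*1000).astype(np.float32)))
fl=near&(H>-.003)&(H<.008)&(p.max(-1)<60); n,lab,st,ce=cv2.connectedComponentsWithStats(fl.astype(np.uint8)); Q=W[lab==1+st[1:,4].argmax()]
print("floor",len(Q),cv2.minAreaRect((Q[:,:2]*1000).astype(np.float32)))
cv2.imwrite("pics/w10.png",p)
E
```

```text
t 28.4 yaw -38.92 q [ 0.49  0.3  -0.27  2.15  0.12  0.71 -2.11] tilt 0.03
.439,-.1813,-.005,-39 -> [0.0005 0.0004 0.0549] rz 0.001
slab 8101 ((439.4087219238281, -181.124267578125), (50.11469650268555, 89.62321472167969), 51.31730270385742)
floor 2551 ((440.2647399902344, -182.81692504882812), (66.43830108642578, 101.38768005371094), 51.14399337768555)
```

View pics/w10.png

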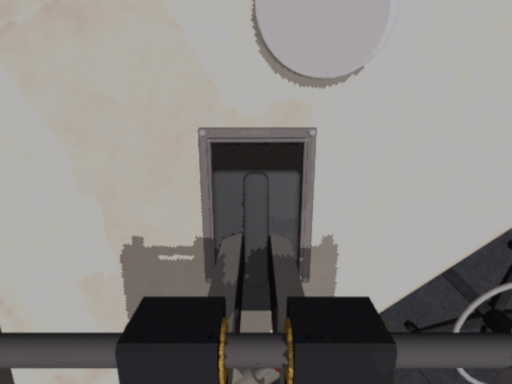

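The paddle at (257,220) is centred over the tray and square to it. Lowering.

To row units: 0.054 m / 0.5 = 0.108, 0.053 m / 0.5 = 0.106.

Request:
creep_tool(rows={"ax": [0, 0, 0, 0, 0, 0, 0], "ay": [0, 0, 0, 0, 0, 0, 0], "az": [0, 0, 0, 0, 0, 0, 0], "tx": [0, 0, 0, 0, 0, 0, 0], "ty": [0.002, 0.002, 0.002, 0.002, 0.002, 0.002, 0.002], "tz": [0.04, 0.07, 0.092, 0.1, 0.106, 0.108, 0.108], "jaw": [0.008, 0.008, 0.008, 0.008, 0.008, 0.008, 0.008]})

```text
t: 29.15
ee_pos: [0.4377, -0.1819, -0.0035]
tcp_rot: [0.943, -0.334, 0.0, -0.0]
contact_force: [-0.0, 0.0, 0.5]
finger_gap: 0.0134
grip_force: 30.0
```

Request:
creep_tool(rows={"ax": [0, 0, 0], "ay": [0, 0, 0], "az": [0, 0, 0], "tx": [0, 0, 0], "ty": [0, 0, 0], "tz": [0.001, 0.002, 0.002], "jaw": [0.008, 0.008, 0.008]})

```text
t: 29.45
ee_pos: [0.4375, -0.1819, -0.0046]
tcp_rot: [0.943, -0.334, 0.0, -0.0]
contact_force: [0.1, -0.2, -0.3]
finger_gap: 0.0134
grip_force: 30.0
```

To row units: 0.001 m / 0.5 = 0.002.

Request:
creep_tool(rows={"ax": [0, 0], "ay": [0, 0], "az": [0, 0], "tx": [0, 0], "ty": [0, 0], "tz": [0.002, 0.002], "jaw": [0.008, 0.008]})

```text
t: 29.65
ee_pos: [0.4376, -0.182, -0.005]
tcp_rot: [0.943, -0.334, 0.0, 0.0]
contact_force: [-4.8, 2.5, 21.7]
finger_gap: 0.0134
grip_force: 30.0
```

Seated. Backing off 1 mm, releasing and rising.

To row units: -0.2 m / 0.5 = -0.4, -0.17 m / 0.5 = -0.34.

Request:
creep_tool(rows={"ax": [0, 0, 0, 0, 0, 0, 0, 0, 0, 0], "ay": [0, 0, 0, 0, 0, 0, 0, 0, 0, 0], "az": [0, 0, 0, 0, 0, 0, 0, 0, 0, 0], "tx": [0, 0, 0, 0, 0, 0, 0, 0, 0, 0], "ty": [0, 0, 0, 0, 0, 0, 0, 0, 0, 0], "tz": [-0.002, -0.002, -0.002, -0.002, -0.04, -0.14, -0.24, -0.34, -0.4, -0.4], "jaw": [0.008, 0.03, 0.03, 0.03, 0.03, 0.03, 0.03, 0.03, 0.03, 0.03]})

```text
t: 30.65
ee_pos: [0.4394, -0.1826, 0.1983]
tcp_rot: [0.943, -0.334, 0.003, 0.0]
contact_force: [0.1, 0.0, -0.5]
finger_gap: 0.0298
grip_force: 0.0
```

```bash
python3 go.py .3,-.42,.2
```

```text
t 30.65 yaw -38.99 q [ 0.53  0.1  -0.29  2.01  0.03  1.03 -2.03] tilt 0.39
.3,-.42,.2 -> [ 0.041   0.2723 -0.0019] rz 0
```

To row units: 0.272 m / 0.5 = 0.544, 0.041 m / 0.5 = 0.082.

Request:
creep_tool(rows={"ax": [0, 0, 0, 0, 0, 0, 0, 0], "ay": [0, 0, 0, 0, 0, 0, 0, 0], "az": [0, 0, 0, 0, 0, 0, 0, 0], "tx": [0.082, 0.082, 0.082, 0.082, 0.082, 0.082, 0.082, 0.082], "ty": [0.544, 0.544, 0.544, 0.544, 0.544, 0.544, 0.544, 0.544], "tz": [0, 0, 0, 0, 0, 0, 0, 0], "jaw": [0.03, 0.03, 0.03, 0.03, 0.03, 0.03, 0.03, 0.03]})

```text
t: 31.45
ee_pos: [0.2979, -0.4187, 0.1932]
tcp_rot: [0.943, -0.334, -0.001, -0.0]
contact_force: [-0.3, 0.1, -0.0]
finger_gap: 0.0299
grip_force: 0.0
```

```bash
python3 - <<'E'
from h import *
q,d=imaging.read_camera("top"); W=cloud("top",d)
def tp(n,c,h):
    k=(np.hypot(*(W[...,:2]-c).transpose(2,0,1))<.04)&(W[...,2]>h-.006)&(W[...,2]<h+.008); print(n,k.sum(),W[k].mean(0).round(4))
tp("amber",(.627,.22),.135);tp("white",(.6515,.038),.12);tp("little",(.37,.312),.075)
k=(np.hypot(W[...,0]-.439,W[...,1]+.182)<.03); print("paddle z",np.percentile(W[k][:,2],[5,25,50,75,95]).round(4))
cv2.imwrite("pics/end.png",cv2.resize(q[120:290,120:400],(792,481),interpolation=2))
E
```

```text
amber 141 [0.6263 0.2198 0.1352]
white 136 [0.6515 0.0384 0.1196]
little 80 [0.3724 0.3118 0.0751]
paddle z [0.005  0.0118 0.0146 0.0176 0.0213]
```

View pics/end.png

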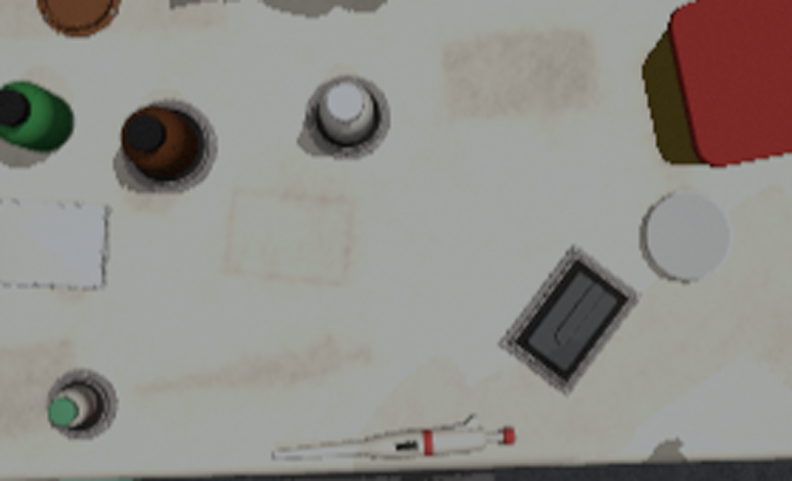

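The end picture shows everything in place: amber at (155,140), white at (348,110) and little at (70,405), each in its own seat. Cap heights are 135, 120 and 75 mm, so all three stand on the seat floors. The paddle at (575,318) lies flat inside the tray with its rib up, and the plate and dish look where they were.

```bash
python3 -c "
from bench import manip
print(manip.job_done())"
```

```text
the job is handed in; nothing more can be done
None
```

All three bottles stand on the floors of their matching seats and the paddle lies flat, rib up, in the tray; the plate and dish look untouched, and I handed the job in at about 31.5 s of the 122 s (no verdict was returned).

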